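# Stow the consumables tray under the riser shelf

### The arm

A 6-joint arm with a two-finger parallel gripper is mounted at the origin on the work surface. World frame = base frame: x ahead of the robot, y to its left, z up, the work surface at z = 0. Lengths are in m, angles in rad, forces in N, time in s.
With the tool pointing down it reaches from about 0.35 to 0.875 m from the base axis. Payload 4.2 kg.
Tool frame: the origin (TCP) lies on the mounting face of the last link; the fingertips stand 173 mm ahead of it and the grasp point (between the pads) lies 155 mm ahead of it; z points along the fingers, y is the line along which they close (so a half turn about z gives the same grasp; the last joint's range is limited). The gripper opens to 85 mm and grips with 20 to 120 N. Pads are 22 mm wide; open, the fingers measure 114 mm over their backs; the gripper's body (76 mm by 85 mm) begins 54 mm behind the grasp point. The pads swing forward as they close: fully open they stand 13 mm farther back than shut.
Start: joints at [1.521, 0.385, 0.008, 0, -1.194, -0.259], TCP at [0.19, 0.595, 0.405] pointing down, gripper open.
Joint ranges: [-3.14, 3.14], [-1.21, 2.06], [-1.07, 1.41], [-3.16, 2.05], [-2.99, -0.16], [-3.1, 3.1]. Speed limits (rad/s): [2.79, 2.79, 3.14, 3.14, 3.14, 3.14].

### API

Orientations are given as a unit quaternion [x, y, z, w].
In Python, from workcell import ctrl gives the robot as it stands.
- The arm moves only by the tool move_arm, never from a script. Its argument "rows" is a list of rows, each a list of 2 entries, a list of its own where there are three numbers: the shift along the tool's x, y, z each as a share of 0.1 m, from -1 to 1, then the turn, a rotation vector about the tool's x, y, z each as a share of pi rad, from -1 to 1. A call has 1 to 12 rows; each row shifts and turns the commanded pose from where the row before left it, along the tool's axes as they then stand; what a row does not reach is not made up. A row lasts 1/8 s, in which the tool goes at most 62.5 mm and 10.7 degrees, less where a joint would pass 70% of its speed; a pose out of reach is approached as far as the arm can. A call with a number of a shift or a turn outside -1 to 1 is refused whole. A call with a gripper value outside its range is refused whole. "fingers" is the closure, from 0 (fully open) to 1 (shut), set as the call begins (left out, the last holds). The fingers move at their own pace and stop on an object; "squeeze" is the grip in N (left out, the last holds). Time passes only in rows, so rows that do not move let the fingers close. It gives the time, the measured TCP pose, the force, the opening and the grip force at its end, in the units of the state.
- ctrl.observe(): the state, without advancing time (a new reading comes with each control period).
- ctrl.capture(name): name is "scene" or "top" or "wrist"; returns a dict with "frame" (420x560x3 uint8, red, green, blue), "range_z" (420x560 float32, m along the optical axis (not along the pixel's ray), 0 where there is no reading), "vertical_fov" (degrees; the focal length in pixels is half the picture's height over the tangent of half this angle, whatever the lens; pixels are square), "cx", "cy" (the principal point, pixels), "xyz" and "orientation" of the camera in the world; the wrist camera has in their place "tool_from_camera" (4x4, takes a point from camera to tool coordinates, whose origin is the TCP and whose axes are the flange's). Camera axes: x right, y down, z forward; pixel columns grow to the right and rows downward; lengths in m; the calibration is good to about 2 mm. A picture is of the moment at which its call begins: read the wrist's pose just before it.
- ctrl.sign_off(): hands the job in; it is judged then, once.
Trained networks look in the newest picture that a camera, given by its name, has taken for a name from the list of things; names that differ only in an ending like _2 or _b are one class to them, and where a whole thing is asked for, a point or a joint stands for the part that bears it (a point fixed in the world has none). Each returns a list of dicts, best first, with "confidence" (0 to 1); they miss things now and then, are a little off and sometimes report something else, mostly with a low value. They report only what shows in the picture. A call takes as long as a camera call.
- ctrl.recognise(camera, label): "position" ([x, y, z] in m, in the coordinates of the camera as it stood for that picture, good to about 4 mm: the middle of the surface that is visible of it).
- ctrl.place_of(camera, label): "position" ([x, y, z] in m, in the coordinates of the camera as it stood for that picture, good to about 4 mm: a listed point, or the origin of a listed thing).
The state is a dict: "t": time; "joints": joint angles; "qvel": joint speeds; "joint_torque": joint torques, N m; "eef_pos": TCP position; "tcp_rot": TCP orientation; "force": force on the tool from outside, world axes, zero at the start; "moment": the same for the moment, N m; "opening": finger opening in m; "gripper_force": force on a finger pad.
Only numpy, scipy, OpenCV 4.12 (cv2) and the standard library are available. Lean on these libraries where they do the work, as an engineer would, in place of code of your own. Each camera call takes 0.05 s, during which the arm holds its last target. There are 200 camera calls.

### The job

Lay the brass gas diffuser flat in the empty compartment of the consumables tray, then slide the tray by its orange handle along the table top under the riser shelf, never touching the shelf's canopy. Push until the buffer underneath has bottomed, press home for a moment with a steady 16 N or so on the buffer (25 N would damage it), then let go. Keep the tray down on the plate and leave the other things on the table where they are.

Things in the scene. Friction and masses are not known exactly. Their poses are not given: they have to be found in the camera images.
- diffuser: brass gas diffuser lying on the table, 60 g, 53 mm long: a hexagonal body 18 mm across flats with round ends. Origin on its axis, 9 mm above what it lies on; its x axis runs along the part towards the slim nose (from 28 mm behind the origin to 25 mm ahead). The hex, from 20 mm behind to 10 mm ahead of the origin, is the place to grip, across x.
- tray: low grey tray, 110 mm (its x) by 170 mm (its y), 26 mm high, about 0.6 kg (varies), loose in front of the shelf. Origin: centre of its underside; x points from its orange handle to its rear edge, y left, z up. Walls and floor 3 mm. A 20 mm high divider along x at y = +20 mm parts it: empty compartment on the -y side, three loose copper contact tips on the +y side.
- tray_bay (a point): middle of the empty compartment's floor, at tray (0, -32, 3) mm; the compartment is 104 mm long in x and 100 mm wide in y. Axes as the tray's.
- tray_fin (a point): grip point of the tray's handle, at tray (-105, 0, 30) mm: an upright orange fin 14 mm thick in y, from tray x = -55 to -130 mm, its top 40 mm above the table. Grip it across its thickness; it stays outside the shelf. Axes as the tray's.
- shelf: grey riser shelf screwed to the table, open front with a yellow edge. Origin on the table at the middle of the open front; x points inwards (the tray goes in with its x along this x), y left. Two cheeks leave a passage 180 mm wide (y -90 to +90 mm), 160 mm deep, 34 mm high. Its parts bear at most 25 N from the tray. With the buffer bottomed the tray's origin lies at x = +27 to +53 mm.
- canopy: the flat top plate of the shelf, 160 x 196 x 6 mm, carrying two small bins (to 75 mm above the table) at its back. Origin in the middle of its front edge at its underside, 34 mm above the table; axes as the shelf's. Nothing may push on it.
- buffer (a joint): travel (m) of the black rubber buffer under the shelf: 0 free, 0.010 bottomed hard. Its rubber face gives 1.3 mm at 16 N. The adjustable stop behind it is hidden, set anew each time (20 mm range). It yields to about 6 N and stays where it is pushed. Push on the tool = force on the buffer + the tray's sliding friction on the table (some 1 to 8 N). A red-tipped rod at the back moves with it.
- tape: chrome tape measure, 70 x 35 x 66 mm, standing on the table; origin under its middle. Leave alone.
- gusset: stubby green steel gusset plate, about 90 x 85 x 10 mm, lying flat; origin near the middle of its underside. Leave alone.
- can: blue spray can, 60 mm across, 170 mm tall; origin under its middle. Leave alone.
- hammer: hammer, 260 mm long, lying on the table; x along the handle. Leave alone.
- brush: wire brush, 240 mm long, lying on the table; x along it. Leave alone.

How it is judged:
On the way, in this order (a step that is already met when the one before it is completed fails the run):
1. the diffuser lies in the tray's empty compartment, released, with the tray still outside the shelf (x of diffuser in the frame of tray between -0.052 and 0.052 m and y of diffuser in the frame of tray between -0.082 and 0.018 m and z of diffuser in the frame of tray below 0.017 m and angle between diffuser's own x axis and vertical between 1.4 and 1.74 rad and contact force between the fingers and diffuser below 0.05 N and x of tray in the frame of shelf below -0.07 m), for 0.2 s.
2. the tray, with the diffuser in it, has gone under the canopy's edge flat on the table (x of diffuser in the frame of tray between -0.052 and 0.052 m and y of diffuser in the frame of tray between -0.082 and 0.018 m and z of diffuser in the frame of tray below 0.017 m and angle between diffuser's own x axis and vertical between 1.4 and 1.74 rad and y of tray in the frame of shelf between -0.006 and 0.006 m and angle between the x axis of tray and the x axis of shelf, either way round below 0.06 rad and z of tray in the frame of shelf below 0.004 m and x of tray in the frame of shelf above -0.03 m), for 0.1 s.
3. the buffer is bottomed and the tray is pressed home with 10 to 25 N for 0.3 s (x of diffuser in the frame of tray between -0.052 and 0.052 m and y of diffuser in the frame of tray between -0.082 and 0.018 m and z of diffuser in the frame of tray below 0.017 m and angle between diffuser's own x axis and vertical between 1.4 and 1.74 rad and y of tray in the frame of shelf between -0.006 and 0.006 m and angle between the x axis of tray and the x axis of shelf, either way round below 0.06 rad and z of tray in the frame of shelf below 0.004 m and x of tray in the frame of shelf above 0.022 m and value of joint buffer above 0.0085 m and contact force between tray and shelf between 10 and 25 N), for 0.3 s.
At the end, for the whole second after the job is handed in: The diffuser lies flat in the tray's once-empty compartment, the tray stands flat on the table under the shelf, within 6 mm of the passage's middle line and 0.06 rad of square, its origin at least 24 mm inside, the buffer pushed in at least 8 mm (bottomed); all is released and at rest (x of diffuser in the frame of tray between -0.052 and 0.052 m and y of diffuser in the frame of tray between -0.082 and 0.018 m and z of diffuser in the frame of tray below 0.017 m and angle between diffuser's own x axis and vertical between 1.4 and 1.74 rad and y of tray in the frame of shelf between -0.006 and 0.006 m and angle between the x axis of tray and the x axis of shelf, either way round below 0.06 rad and z of tray in the frame of shelf below 0.004 m and x of tray in the frame of shelf above 0.024 m and value of joint buffer above 0.008 m and contact force between the fingers and tray below 0.05 N and contact force between the fingers and diffuser below 0.05 N and linear speed of each of tray, diffuser below 0.01 m/s); the robot touches nothing.
It fails at once if something pushes on the canopy with more than 2 N (contact force between anything else and canopy above 2 N).
It fails at once if the tray or the diffuser presses on the shelf, its canopy or its buffer with more than 25 N (contact force between any of tray, diffuser and shelf above 25 N).
It fails at once if the tray is lifted 12 mm or tipped by more than 0.12 rad (height (world z) of tray above 0.012 m or angle between tray's own z axis and vertical above 0.12 rad).
It fails at once if a bystander is shoved more than 30 mm (distance of any of tape, gusset, can, hammer, brush from where it was at the start of the episode above 0.03 m).
It also fails if it takes over 72 s, if anything falls off the work surface, if the arm or the gripper's body presses on something with over 40 N, if the wrist force passes 120 N, or if a joint passes its speed limit or range.

## Working session

There is one attempt and no reset: what is moved stays moved. The work goes in short steps, Python scripts to look and compute and a tool call to move; the robot and the scene stay as the last step left them, time stands still between calls to the robot, and variables do not carry over. Pictures are saved under pics/ and viewed, at most 10 in all, crops included, and the job is handed in when it is done.

Besides the shell and the picture viewer there is one more tool, called after "Emit:" by a JSON object that holds its "op" and its "data". move_arm: Moves the arm, as the interface text tells. Its arguments: {"type":"object","properties":{"rows":{"type":"array"},"fingers":{"type":"number"},"squeeze":{"type":"number"}},"required":["rows"]}

```bash
ls; mkdir -p pics; cat > h.py <<'E'
import numpy as np, cv2
from scipy.spatial.transform import Rotation as R
from workcell import ctrl
def cap(name,fn=None):
    s=ctrl.observe(); c=ctrl.capture(name)
    if fn: cv2.imwrite('pics/'+fn,cv2.cvtColor(c['frame'],cv2.COLOR_RGB2BGR))
    if 'xyz' in c:
        T=np.eye(4); o=np.array(c['orientation'])
        T[:3,:3]=R.from_quat(o).as_matrix() if o.size==4 else o.reshape(3,3); T[:3,3]=c['xyz']
    else:
        W=np.eye(4); W[:3,:3]=R.from_quat(s['tcp_rot']).as_matrix(); W[:3,3]=s['eef_pos']
        T=W@np.array(c['tool_from_camera'])
    c['T']=T; return c
def w(c,p): return c['T'][:3,:3]@np.array(p)+c['T'][:3,3]
def cloud(c):
    z=c['range_z']; f=z.shape[0]/2/np.tan(np.radians(c['vertical_fov'])/2)
    v,u=np.mgrid[:z.shape[0],:z.shape[1]]
    P=np.stack([(u-c['cx'])/f*z,(v-c['cy'])/f*z,z],-1)
    return P@c['T'][:3,:3].T+c['T'][:3,3]
E
python3 - <<'E'
from h import *
print(ctrl.observe())
for n in ['top','scene']:
    c=cap(n,n+'0.png'); print(n,c['xyz'],c['orientation'],c['vertical_fov'])
    for l in ['diffuser','tray','tray_bay','tray_fin','shelf','canopy','tape','gusset','can','hammer','brush']:
        r=ctrl.place_of(n,l)
        print(l,[(w(c,x['position']).round(4).tolist(),round(x['confidence'],2)) for x in r[:2]])
E
```

```text
pics
{'t': 0.0, 'joints': array([ 1.52062365e+00,  3.85544335e-01,  6.64891800e-03, -4.84932428e-04,
       -1.19395143e+00, -2.58591543e-01]), 'qvel': array([-0.00215996, -0.00102479, -0.00080624, -0.00060014, -0.00012629,
        0.00066588]), 'joint_torque': array([-6.94384089e-04, -3.92285764e+01,  1.88399398e+01,  4.18616563e+00,
       -4.58226685e-03,  3.46586376e-06]), 'eef_pos': array([0.18983641, 0.59526656, 0.40363967]), 'tcp_rot': array([ 9.88092428e-01, -1.53857893e-01, -1.17489890e-04,  1.04313930e-03]), 'force': array([-1.07942773,  0.49647625, -1.09821798]), 'moment': array([-0.01498709, -0.05988246,  0.01102524]), 'gripper_force': 0.0, 'opening': 0.08547900136689329}
top [ 0.31718076 -0.04975707  1.05797528] [-0.68251174  0.72384697 -0.07295166  0.07000963] 54.774916748047936
diffuser [([0.4687, -0.3521, 0.0084], 0.65)]
tray [([0.6256, -0.0224, -0.0011], 0.57)]
tray_bay []
tray_fin [([0.6665, -0.1198, 0.0325], 0.89), ([0.4678, -0.3527, 0.0113], 0.23)]
shelf [([0.6095, 0.0965, 0.0045], 0.81)]
canopy [([0.6088, 0.0983, 0.0345], 0.88)]
tape [([0.7188, -0.3765, 0.0003], 
[... 188 characters left out ...]
05, -0.0076], 0.86)]
scene [1.29172881 0.26758747 0.93943261] [ 0.51736045  0.77317521 -0.30252364 -0.20740711] 57.61141257249651
diffuser [([0.6585, -0.0083, 0.0032], 0.48), ([0.4718, -0.3583, 0.0096], 0.42)]
tray [([0.6287, -0.0212, -0.0016], 0.87)]
tray_bay [([0.6566, -0.0087, 0.0043], 0.94)]
tray_fin [([0.6731, -0.1188, 0.0303], 0.64)]
shelf [([0.6066, 0.0972, 0.0019], 0.71)]
canopy []
tape [([0.7221, -0.3726, -0.0005], 0.68), ([0.607, 0.1013, 0.0319], 0.46)]
gusset [([0.7734, -0.2404, 0.0034], 0.89), ([0.3288, -0.5086, 0.0004], 0.48)]
can [([0.6422, 0.3675, 0.001], 0.87)]
hammer [([0.3297, -0.5093, 0.0009], 0.98), ([0.6069, 0.1013, 0.0346], 0.54)]
brush [([0.293, 0.3647, 0.0004], 0.88)]
```

View pics/top0.png

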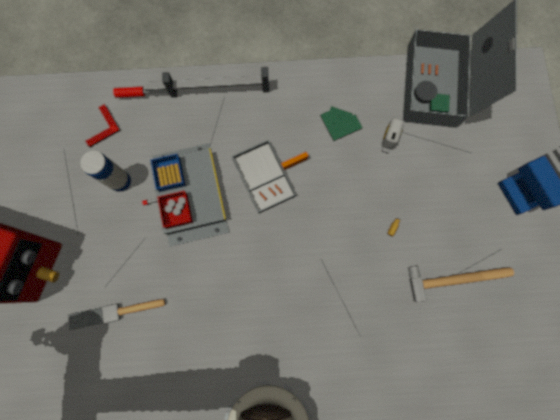

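View pics/scene0.png

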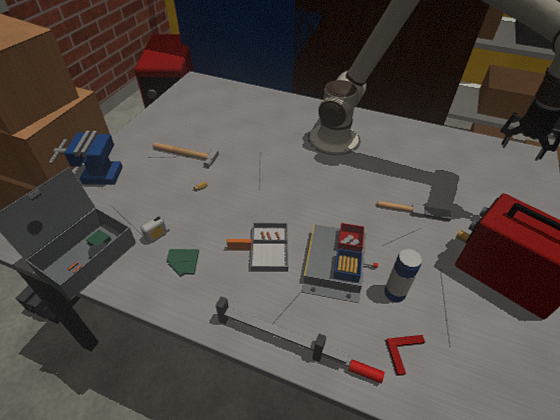

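```bash
python3 - <<'E'
from h import *
c=cap('top'); P=cloud(c); hsv=cv2.cvtColor(c['frame'],cv2.COLOR_RGB2HSV).astype(int)
H,S,V=hsv[...,0],hsv[...,1],hsv[...,2]
def ax(m,n):
    q=P[m][:,:3]
    if len(q)<5: print(n,len(q));return
    d=q[:,:2]-q[:,:2].mean(0); u,s,v=np.linalg.svd(d,full_matrices=False); t=d@v[0]; k=d@v[1]
    print(n,len(q),q.mean(0).round(4),q[:,2].max().round(4),'ang',np.degrees(np.arctan2(v[0][1],v[0][0])).round(1),'ext',t.min().round(4),t.max().round(4),k.min().round(4),k.max().round(4))
near=lambda x,y,r:np.hypot(P[...,0]-x,P[...,1]-y)<r
ax((P[...,2]>.006)&near(.469,-.354,.05),'diff')
ax((P[...,2]>.034)&(P[...,2]<.046)&near(.667,-.118,.07)&(H<18)&(S>120),'fin')
ax((H>20)&(H<35)&(S>120)&near(.609,.097,.13),'yellow')
ax((P[...,2]>.021)&(P[...,2]<.03)&near(.627,-.022,.13)&(S<80)&(P[...,1]<.09),'trayrim')
ax((P[...,2]>.036)&(P[...,2]<.045)&near(.58,.18,.15)&(S<80),'canopytop')
E
```

```text
diff 135 [ 0.4668 -0.3551  0.0145] 0.0201 ang 149.1 ext -0.0281 0.0216 -0.0108 0.0092
fin 148 [ 0.6588 -0.1084  0.0391] 0.0442 ang -68.0 ext -0.0369 0.0374 -0.0071 0.0082
yellow 248 [0.6192 0.1659 0.0467] 0.0615 ang 65.8 ext -0.1213 0.0618 -0.0608 0.0919
trayrim 278 [ 0.6256 -0.0233  0.0248] 0.0299 ang -159.6 ext -0.0868 0.0867 -0.0567 0.0576
canopytop 2384 [0.5923 0.1489 0.0392] 0.045 ang -175.5 ext -0.1073 0.1022 -0.0581 0.1149
```

Top picture: the tray is at about (265,178) with its fin to the right at (295,160). The shelf is at about (190,195), with its yellow front edge at u≈212–228. The diffuser is at (394,227), and the gusset, tape and hammer are well clear. The scene picture agrees: the scene "diffuser" with the higher score is a false hit in the tray, and the real one is at about (0.468,-0.355).

```bash
cat >> h.py <<'E'
def yaw(s=None):
    s=s or ctrl.observe(); m=R.from_quat(s['tcp_rot']).as_matrix(); return np.degrees(np.arctan2(m[1,0],m[0,0]))
def plan(*wps):
    """from measured pose; wps (x,y,z,yaw deg): print turn share, then total tool shift (shares), rows"""
    s=ctrl.observe(); p=np.array(s['eef_pos']); y=yaw(s)
    for q in wps:
        dy=(q[3]-y+180)%360-180; m=R.from_euler('z',q[3],degrees=True).as_matrix()@np.diag([1,-1,-1.])
        sh=m.T@(np.array(q[:3])-p)/.1; n=int(np.ceil(np.linalg.norm(sh)/.6)); k=int(np.ceil(abs(dy)/10))
        print('turn',round(-dy/180,4),'in',k,'| shift total',sh.round(3),'rows',n,'each',(sh/max(n,1)).round(3))
        p,y=np.array(q[:3]),q[3]
E
python3 - <<'E'
from h import *
plan((.45,.1,.36,-31),(.467,-.355,.32,-31))
c=cap('top'); P=cloud(c); hsv=cv2.cvtColor(c['frame'],cv2.COLOR_RGB2HSV).astype(int)
H,S,V=hsv[...,0],hsv[...,1],hsv[...,2]
m=(H>18)&(H<38)&(S>70)&(np.hypot(P[...,0]-.608,P[...,1]-.098)<.11)&(P[...,1]<.13)&(P[...,2]<.05)
q=P[m][:,:2]; print(len(q))
vx,vy,x0,y0=cv2.fitLine(q.astype(np.float32),cv2.DIST_HUBER,0,.01,.01).ravel()
t=(q-[x0,y0])@[vx,vy]
print('yellow dir',np.degrees(np.arctan2(vy,vx)),'mid',np.array([x0,y0])+(t.min()+t.max())/2*np.array([vx,vy]),t.max()-t.min(),P[m][:,2].mean())
m=(P[...,2]>.0355)&(P[...,2]<.045)&(S<60)&(np.hypot(P[...,0]-.608,P[...,1]-.16)<.15)
print(cv2.minAreaRect((P[m][:,:2]*1000).astype(np.float32)))
mm=m.astype(np.uint8); 
E
```

```text
turn 0.0739 in 2 | shift total [4.781 2.907 0.447] rows 10 each [0.478 0.291 0.045]
turn 0.0 in 0 | shift total [2.489 3.813 0.4  ] rows 8 each [0.311 0.477 0.05 ]
200
yellow dir 10.144932 mid [0.6099627  0.09884853] 0.2028491247646257 0.028067585967638385
((592.6484375, 178.39810180664062), (196.6346893310547, 156.6441192626953), 10.157668113708496)
```

Emit:
{"op": "move_arm", "data": {"rows": [[[0,0,0],[0,0,0.037]],[[0,0,0],[0,0,0.037]],[[0.478,0.291,0.045],[0,0,0]],[[0.478,0.291,0.045],[0,0,0]],[[0.478,0.291,0.045],[0,0,0]],[[0.478,0.291,0.045],[0,0,0]],[[0.478,0.291,0.045],[0,0,0]],[[0.478,0.291,0.045],[0,0,0]],[[0.478,0.291,0.045],[0,0,0]],[[0.478,0.291,0.045],[0,0,0]],[[0.478,0.291,0.045],[0,0,0]],[[0.478,0.291,0.045],[0,0,0]]], "fingers": 0}}

```text
t: 2.8
eef_pos: [0.4502, 0.0981, 0.3601]
tcp_rot: [0.964, -0.267, 0.001, -0.0]
force: [0.3, 1.2, 0.2]
opening: 0.0857
gripper_force: 0.0
```

Emit:
{"op": "move_arm", "data": {"rows": [[[0.311,0.477,0.05],[0,0,0]],[[0.311,0.477,0.05],[0,0,0]],[[0.311,0.477,0.05],[0,0,0]],[[0.311,0.477,0.05],[0,0,0]],[[0.311,0.477,0.05],[0,0,0]],[[0.311,0.477,0.05],[0,0,0]],[[0.311,0.477,0.05],[0,0,0]],[[0.311,0.477,0.05],[0,0,0]],[[0,0,0],[0,0,0]],[[0,0,0],[0,0,0]]]}}

```text
t: 4.05
eef_pos: [0.466, -0.3555, 0.3194]
tcp_rot: [0.964, -0.268, -0.0, -0.0]
force: [0.2, 0.3, -0.8]
opening: 0.0855
gripper_force: 0.0
```

```bash
python3 - <<'E'
from h import *
s=ctrl.observe(); print(s['t'],s['eef_pos'],yaw(),s['joints'].round(2))
c=cap('wrist','w1.png'); P=cloud(c)
print([(w(c,x['position']).round(4),x['confidence']) for x in ctrl.place_of('wrist','diffuser')])
z=P[...,2]; m=(z>.006)&(z<.03)&(np.hypot(P[...,0]-.467,P[...,1]+.355)<.06)&(c['range_z']>0)
q=P[m]; print(len(q),q.mean(0)); r=cv2.minAreaRect((q[:,:2]*1000).astype(np.float32)); print(r, q[:,2].max())
d=q[:,:2]-np.array(r[0])/1000; v=np.linalg.svd(d,full_matrices=False)[2]; print(np.degrees(np.arctan2(v[0][1],v[0][0])))
E
```

```text
4.05 [ 0.46601993 -0.35552033  0.31943659] -31.054659457551985 [-0.38  0.39 -0.21 -0.   -0.97  1.4 ]
[(array([ 0.4707, -0.356 ,  0.0083]), 0.84)]
1006 [ 0.47144793 -0.35565328  0.0137563 ]
((471.52947998046875, -355.7091064453125), (20.46393394470215, 49.35484313964844), 56.86384582519531) 0.018115221830414308
147.41618035816225
```

```bash
python3 - <<'E'
from h import *
plan((.4712,-.3557,.177,-32.8))
E
```

```text
turn 0.0103 in 1 | shift total [ 0.047 -0.016  1.43 ] rows 3 each [ 0.016 -0.005  0.477]
```

View pics/w1.png

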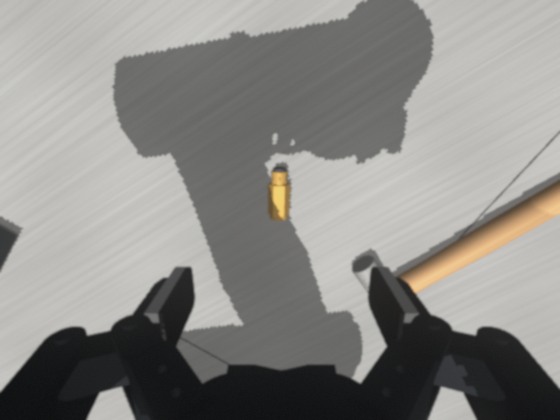

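The wrist picture shows the diffuser upright at (280,195), nose up (tool +x) at (280,168), with the hammer head clear at (365,265). I'll grip about 2 mm toward the hex.

Emit:
{"op": "move_arm", "data": {"rows": [[[0.02,-0.016,0.45],[0,0,0.01]],[[0,0,0.45],[0,0,0]],[[0,0,0.3],[0,0,0]],[[0,0,0.15],[0,0,0]],[[0,0,0.08],[0,0,0]],[[0,0,0],[0,0,0]]]}}

```text
t: 4.9
eef_pos: [0.4692, -0.355, 0.1773]
tcp_rot: [0.959, -0.282, 0.0, 0.0]
force: [0.7, 0.6, 0.6]
opening: 0.0857
gripper_force: 0.0
```

Emit:
{"op": "move_arm", "data": {"rows": [[[0,0,0],[0,0,0]],[[0,0,0],[0,0,0]],[[0,0,0],[0,0,0]],[[0,0,0],[0,0,0]],[[0,0,0],[0,0,0]],[[0,0,0],[0,0,0]]], "fingers": 1, "squeeze": 30}}

```text
t: 5.65
eef_pos: [0.4689, -0.3552, 0.1772]
tcp_rot: [0.959, -0.282, 0.0, 0.0]
force: [-1.4, 0.1, 4.7]
opening: 0.0185
gripper_force: 29.5
```

```bash
python3 - <<'E'
from h import *
plan((.469,-.355,.27,-32.8),(.656,-.01,.27,-69),(.656,-.01,.182,-69))
E
```

```text
turn -0.0 in 1 | shift total [-0.001 -0.003 -0.928] rows 2 each [-0.    -0.001 -0.464]
turn 0.2011 in 4 | shift total [-2.551 -2.982  0.   ] rows 7 each [-0.364 -0.426  0.   ]
turn 0.0 in 0 | shift total [0.   0.   0.88] rows 2 each [0.   0.   0.44]
```

Emit:
{"op": "move_arm", "data": {"rows": [[[0,0,-0.3],[0,0,0]],[[0,0,-0.63],[0,0,0]],[[0,0,0],[0,0,0.0505]],[[0,0,0],[0,0,0.0505]],[[0,0,0],[0,0,0.05]],[[0,0,0],[0,0,0.05]],[[-0.425,-0.497,0],[0,0,0]],[[-0.425,-0.497,0],[0,0,0]],[[-0.425,-0.497,0],[0,0,0]],[[-0.425,-0.497,0],[0,0,0]],[[-0.425,-0.497,0],[0,0,0]],[[-0.425,-0.497,0],[0,0,0]]]}}

```text
t: 7.15
eef_pos: [0.6481, -0.0235, 0.2685]
tcp_rot: [0.824, -0.566, -0.0, 0.0]
force: [1.4, -0.3, 0.1]
opening: 0.0188
gripper_force: 29.7
```

Emit:
{"op": "move_arm", "data": {"rows": [[[0,0,0],[0,0,0]],[[0,0,0],[0,0,0]],[[0,0,0],[0,0,0]]]}}

```text
t: 7.52
eef_pos: [0.6468, -0.0267, 0.2689]
tcp_rot: [0.824, -0.567, -0.0, 0.0]
force: [-0.0, -0.6, -0.5]
opening: 0.0187
gripper_force: 29.7
```

```bash
python3 - <<'E'
from h import *
c=cap('wrist','w2.png'); print(ctrl.observe()['opening'])
for l in ['tray','tray_bay','tray_fin','shelf','diffuser']: print(l,[(w(c,x['position']).round(4),round(x['confidence'],2)) for x in ctrl.place_of('wrist',l)[:2]])
plan((.656,-.01,.182,-69))
E
```

```text
0.018952616662567923
tray [(array([ 6.221e-01, -2.090e-02,  4.000e-04]), 0.85)]
tray_bay [(array([ 0.6579, -0.0075,  0.0018]), 0.67)]
tray_fin [(array([ 0.665 , -0.1228,  0.0264]), 0.86)]
shelf []
diffuser [(array([ 0.6484, -0.0277,  0.0977]), 0.56), (array([ 0.6641, -0.1212,  0.0266]), 0.2)]
turn -0.0003 in 1 | shift total [-0.12  -0.139  0.874] rows 2 each [-0.06  -0.069  0.437]
```

View pics/w2.png

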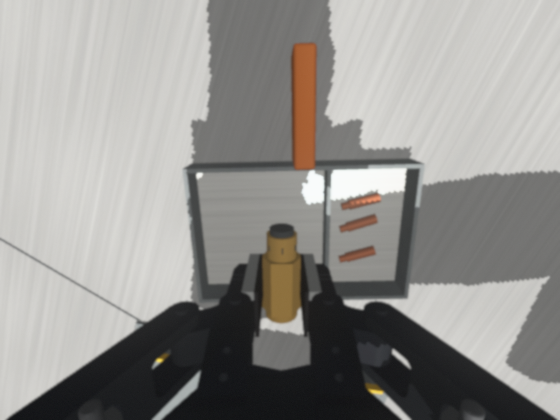

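The diffuser is held straight at (282,270) with its nose toward the fin. The empty compartment spans u 200–325 and the tips are on the right. Lowering now.

Emit:
{"op": "move_arm", "data": {"rows": [[[-0.12,-0.139,0.1],[0,0,0]],[[0,0,0.3],[0,0,0]],[[0,0,0.25],[0,0,0]],[[0,0,0.13],[0,0,0]],[[0,0,0.06],[0,0,0]],[[0,0,0.02],[0,0,0]],[[0,0,0],[0,0,0]]]}}

```text
t: 8.7
eef_pos: [0.6565, -0.0092, 0.184]
tcp_rot: [0.824, -0.566, 0.001, -0.0]
force: [0.1, 0.1, -1.1]
opening: 0.0192
gripper_force: 29.7
```

Emit:
{"op": "move_arm", "data": {"rows": [[[0,0,0.02],[0,0,0]],[[0,0,0],[0,0,0]],[[0,0,0],[0,0,0]]]}}

```text
t: 9.07
eef_pos: [0.6562, -0.0093, 0.1814]
tcp_rot: [0.824, -0.566, 0.0, -0.0]
force: [0.8, 0.0, -0.8]
opening: 0.0188
gripper_force: 29.7
```

Emit:
{"op": "move_arm", "data": {"rows": [[[0,0,0],[0,0,0]],[[0,0,0],[0,0,0]],[[0,0,0],[0,0,0]],[[0,0,-0.1],[0,0,0]],[[0,0,-0.4],[0,0,0]],[[0,0,-0.6],[0,0,0]],[[0,0,-0.6],[0,0,0]],[[0,0,0],[0,0,0]],[[0,0,0],[0,0,0]]], "fingers": 0.6}}

```text
t: 10.2
eef_pos: [0.6557, -0.0094, 0.3517]
tcp_rot: [0.824, -0.566, -0.0, -0.0]
force: [0.3, -0.1, -0.7]
opening: 0.0342
gripper_force: 0.0
```

```bash
python3 - <<'E'
from h import *
print(ctrl.observe()['eef_pos'],ctrl.observe()['opening'])
c=cap('wrist','w3.png')
for l in ['tray','tray_bay','tray_fin','shelf','diffuser']: print(l,[(w(c,x['position']).round(4),round(x['confidence'],2)) for x in ctrl.place_of('wrist',l)[:2]])
P=cloud(c); hsv=cv2.cvtColor(c['frame'],cv2.COLOR_RGB2HSV).astype(int)
m=(hsv[...,0]<14)&(hsv[...,1]>150)&(P[...,2]>.034)&(P[...,2]<.046); q=P[m][:,:2]
print(len(q),P[m].mean(0)); r=cv2.minAreaRect((q*1000).astype(np.float32)); print('fin',r)
m=(P[...,2]>.0225)&(P[...,2]<.03)&(hsv[...,1]<70)&(np.hypot(P[...,0]-.6256,P[...,1]+.0225)<.115); print('rim',m.sum(),cv2.minAreaRect((P[m][:,:2]*1000).astype(np.float32)))
E
```

```text
[ 0.655689   -0.00935018  0.35170558] 0.03415549213816905
tray [(array([ 0.6243, -0.0207,  0.0007]), 0.98), (array([ 0.6634, -0.1192,  0.0285]), 0.33)]
tray_bay [(array([ 0.6587, -0.0038,  0.0047]), 0.73), (array([ 0.6191, -0.019 ,  0.0026]), 0.52)]
tray_fin [(array([ 0.6643, -0.12  ,  0.0243]), 0.73)]
shelf []
diffuser [(array([ 0.6585, -0.0073,  0.0095]), 0.84)]
1300 [ 0.66266154 -0.10444409  0.03878972]
fin ((624.047607421875, 17.733078002929688), (17.518795013427734, 330.936279296875), 17.37982177734375)
rim 1790 ((627.1838989257812, -20.545166015625), (170.52542114257812, 110.5357666015625), 22.160118103027344)
```

View pics/w3.png

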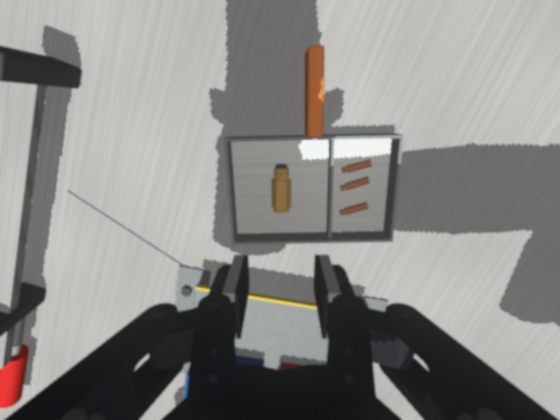

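The diffuser lies flat at (281,188) in the compartment. The tray is square in the view, and the shelf's yellow edge runs from (195,288) to (320,305).

```bash
cat >> h.py <<'E'
def yel(c):
    P=cloud(c); hsv=cv2.cvtColor(c['frame'],cv2.COLOR_RGB2HSV).astype(int)
    m=(hsv[...,0]>18)&(hsv[...,0]<38)&(hsv[...,1]>70)&(np.hypot(P[...,0]-.608,P[...,1]-.098)<.11)&(P[...,1]<.13)&(P[...,2]<.05)&(P[...,2]>.0)
    q=P[m][:,:2]; vx,vy,x0,y0=cv2.fitLine(q.astype(np.float32),cv2.DIST_HUBER,0,.01,.01).ravel()
    t=np.sort((q-[x0,y0])@[vx,vy]); a,b=np.percentile(t,[.5,99.5]); e=np.array([x0,y0])+np.outer([a,b],[vx,vy])
    return np.degrees(np.arctan2(vy,vx)),e.round(4),P[m][:,2].mean().round(4),len(q)
def rim(c,x,y,rad=.118):
    P=cloud(c); hsv=cv2.cvtColor(c['frame'],cv2.COLOR_RGB2HSV).astype(int)
    m=(P[...,2]>.0225)&(P[...,2]<.03)&(hsv[...,1]<70)&(np.hypot(P[...,0]-x,P[...,1]-y)<rad)
    return m.sum(),cv2.minAreaRect((P[m][:,:2]*1000).astype(np.float32))
def fin(c,x,y,rad=.08):
    P=cloud(c); hsv=cv2.cvtColor(c['frame'],cv2.COLOR_RGB2HSV).astype(int)
    m=(hsv[...,0]<16)&(hsv[...,1]>120)&(P[...,2]>.033)&(P[...,2]<.047)&(np.hypot(P[...,0]-x,P[...,1]-y)<rad)
    return m.sum(),cv2.minAreaRect((P[m][:,:2]*1000).astype(np.float32))
E
python3 - <<'E'
from h import *
c=cap('wrist'); print('wrist',yel(c),rim(c,.626,-.022),fin(c,.664,-.115))
c=cap('top'); print('top',rim(c,.626,-.022),fin(c,.664,-.115))
c=cap('scene'); print('scene',yel(c),rim(c,.626,-.022),fin(c,.664,-.115))
plan((.667,-.1175,.352,-67.8),(.667,-.1175,.185,-67.8))
E
```

```text
wrist (np.float32(-68.871376), array([[ 6.148e-01,  1.108e-01],
       [ 6.576e-01, -1.000e-04]]), np.float64(0.0318), 697) (np.int64(1813), ((627.07080078125, -20.461570739746094), (170.43380737304688, 110.61144256591797), 22.05289649963379)) (np.int64(1422), ((662.558349609375, -105.87275695800781), (13.097497940063477, 73.23638916015625), 22.218822479248047))
top (np.int64(215), ((625.2172241210938, -22.899642944335938), (170.8106231689453, 109.93931579589844), 22.147472381591797)) (np.int64(136), ((659.5654907226562, -108.12495422363281), (15.418045043945312, 74.81912231445312), 21.521196365356445))
scene (np.float32(9.959803), array([[0.5138, 0.0827],
       [0.7027, 0.1159]]), np.float64(0.0356), 113) (np.int64(151), ((629.0162353515625, -21.57757568359375), (171.78375244140625, 110.02084350585938), 22.280420303344727)) (np.int64(120), ((663.8717041015625, -106.49442291259766), (16.206212997436523, 69.18767547607422), 22.650405883789062))
turn -0.0066 in 1 | shift total [ 1.043  0.309 -0.014] rows 2 each [ 0.521  0.155 -0.007]
turn -0.0 in 0 | shift total [0.   0.   1.67] rows 3 each [0.    0.    0.557]
```

Emit:
{"op": "move_arm", "data": {"rows": [[[0.522,0.155,0],[0,0,-0.0066]],[[0.522,0.155,0],[0,0,0]],[[0,0,0.3],[0,0,0]],[[0,0,0.5],[0,0,0]],[[0,0,0.5],[0,0,0]],[[0,0,0.25],[0,0,0]],[[0,0,0.09],[0,0,0]],[[0,0,0.02],[0,0,0]],[[0,0,0],[0,0,0]],[[0,0,0],[0,0,0]]], "fingers": 0.4}}

```text
t: 11.9
eef_pos: [0.6662, -0.1177, 0.1867]
tcp_rot: [0.83, -0.558, 0.001, -0.001]
force: [-0.1, 0.3, -0.4]
opening: 0.0512
gripper_force: 0.0
```

Emit:
{"op": "move_arm", "data": {"rows": [[[0,0,0],[0,0,0]],[[0,0,0],[0,0,0]],[[0,0,0],[0,0,0]],[[0,0,0],[0,0,0]],[[0,0,0],[0,0,0]],[[0,0,0],[0,0,0]]], "fingers": 1, "squeeze": 40}}

```text
t: 12.65
eef_pos: [0.666, -0.1177, 0.1857]
tcp_rot: [0.83, -0.558, 0.0, -0.0]
force: [-0.2, 0.9, 4.7]
opening: 0.0134
gripper_force: 42.3
```

```bash
python3 - <<'E'
from h import *
s=ctrl.observe(); print(s['t'],s['eef_pos'],yaw(),s['force'],s['opening'])
c=cap('top','t4.png'); print('top',rim(c,.626,-.022))
P=cloud(c); S=cv2.cvtColor(c['frame'],cv2.COLOR_RGB2HSV)[...,1]
m=((P[...,2]>.0355)&(P[...,2]<.045)&(S<60)&(np.hypot(P[...,0]-.608,P[...,1]-.16)<.15)).astype(np.uint8)
m=cv2.morphologyEx(m,cv2.MORPH_OPEN,np.ones((3,3),np.uint8)).astype(bool)
r=cv2.minAreaRect((P[m][:,:2]*1000).astype(np.float32)); print('canopy',r)
ys=np.array([np.cos(np.radians(190.15)),np.sin(np.radians(190.15))]); xs=np.array([ys[1],-ys[0]])
l=P[m][:,:2]@ys; f=P[m][:,:2]@xs
# edges by strips of depth
for a in np.arange(f.min(),f.max(),.02):
    k=(f>=a)&(f<a+.02); print(round(a,3),k.sum(),l[k].min().round(4),l[k].max().round(4))
c=cap('scene'); print('scene',rim(c,.626,-.022))
E
```

```text
12.65 [ 0.66596579 -0.11770308  0.18567984] -67.79996765661527 [-0.23705861  0.89988447  4.65506928] 0.013411272306552252
top (np.int64(167), ((627.1005859375, -54.02330780029297), (190.6873016357422, 129.2921905517578), 4.459447383880615))
canopy ((632.2625732421875, 192.83848571777344), (61.95701599121094, 149.08377075195312), 56.2498779296875)
0.026 34 -0.7118 -0.6769
0.046 156 -0.7133 -0.6451
0.066 54 -0.7113 -0.6172
0.086 29 -0.6259 -0.6172
0.106 5 -0.6253 -0.6201
0.126 27 -0.629 -0.6168
0.146 6 -0.6295 -0.6189
scene (np.int64(173), ((640.333251953125, -49.26618194580078), (171.2928009033203, 168.99273681640625), 21.434263229370117))
```

Emit:
{"op": "move_arm", "data": {"rows": [[[0,0.024,0],[0,0,0.0084]],[[0,0.024,0],[0,0,0.0084]],[[0,0.024,0],[0,0,0.0084]],[[0,0.024,0],[0,0,0.0084]],[[0,0.024,0],[0,0,0.0084]],[[0,0.024,0],[0,0,0.0084]],[[0,0.024,0],[0,0,0.0083]],[[0,0.024,0],[0,0,0.0083]],[[0,0,0],[0,0,0]],[[0,0,0],[0,0,0]]]}}

```text
t: 14.0
eef_pos: [0.6476, -0.1235, 0.1857]
tcp_rot: [0.766, -0.643, 0.0, -0.0]
force: [3.1, -0.4, 5.6]
opening: 0.0137
gripper_force: 42.6
```

```bash
python3 - <<'E'
from h import *
s=ctrl.observe(); print(s['t'],s['eef_pos'],yaw(),s['force'],s['opening'])
plan((.6474,-.1234,.1857,-79.85))
E
```

```text
14.0 [ 0.64757909 -0.12346162  0.18566742] -79.96053640401473 [ 3.13527363 -0.42338977  5.58728803] 0.013740170157899592
turn -0.0006 in 1 | shift total [-0.001  0.002 -0.   ] rows 1 each [-0.001  0.002 -0.   ]
```

Emit:
{"op": "move_arm", "data": {"rows": [[[0,0,0],[0,0,0]],[[0,0,0],[0,0,0]],[[0,0,0],[0,0,0]],[[0,0,-0.2],[0,0,0]],[[0,0,-0.6],[0,0,0]],[[0,0,-0.6],[0,0,0]],[[-0.5,0,-0.3],[0,0,0]],[[-0.5,0,-0.3],[0,0,0]],[[-0.5,0,-0.3],[0,0,0]],[[-0.5,0,-0.3],[0,0,0]],[[0,0,0],[0,0,0]],[[0,0,0],[0,0,0]]], "fingers": 0.4}}

```text
t: 15.5
eef_pos: [0.6119, 0.0736, 0.4443]
tcp_rot: [0.767, -0.642, -0.001, 0.001]
force: [-0.2, 0.4, -0.4]
opening: 0.0512
gripper_force: 0.0
```

```bash
python3 - <<'E'
from h import *
s=ctrl.observe(); print(s['t'],s['eef_pos'],yaw(),s['opening'])
c=cap('wrist','w5.png'); print('wrist',yel(c),rim(c,.629,-.02),fin(c,.644,-.11))
for l in ['tray','shelf','canopy','diffuser']: print(l,[(w(c,x['position']).round(4),round(x['confidence'],2)) for x in ctrl.place_of('wrist',l)[:2]])
E
```

```text
15.5 [0.61186183 0.07358274 0.44430158] -79.85411471114789 0.05115589868240602
wrist (np.float32(10.187231), array([[0.5148, 0.0825],
       [0.7043, 0.1166]]), np.float64(0.0359), 708) (np.int64(1343), ((630.5289306640625, -21.30516815185547), (170.33340454101562, 110.86283874511719), 10.083313941955566)) (np.int64(488), ((643.4446411132812, -92.94158172607422), (11.921241760253906, 38.06840515136719), 9.70411205291748))
tray [(array([ 6.295e-01, -1.740e-02, -2.000e-04]), 0.65)]
shelf [(array([ 0.6119,  0.1022, -0.0038]), 0.84)]
canopy [(array([0.6086, 0.0976, 0.0306]), 0.65)]
diffuser [(array([ 0.6612, -0.0188,  0.0085]), 0.7)]
```

View pics/w5.png

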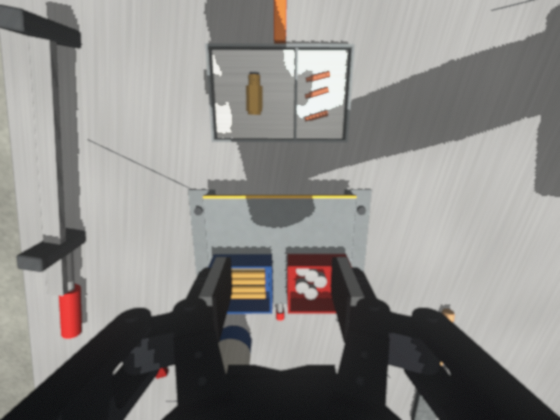

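Diffuser at (254,93) in the compartment. The tray's mid column is about 280 and the yellow edge's mid column about 279.5, and they are parallel, so it is aligned to within 1 mm. Going back to regrip the fin.

Emit:
{"op": "move_arm", "data": {"rows": [[[0.5,0,0.3],[0,0,0]],[[0.5,0,0.3],[0,0,0]],[[0.5,0,0.3],[0,0,0]],[[0.5,0,0.3],[0,0,0]],[[0,0,0.55],[0,0,0]],[[0,0,0.5],[0,0,0]],[[0,0,0.25],[0,0,0]],[[0,0,0.1],[0,0,0]],[[0,0,0],[0,0,0]],[[0,0,0],[0,0,0]]]}}

```text
t: 17.0
eef_pos: [0.6481, -0.1235, 0.1868]
tcp_rot: [0.767, -0.642, 0.001, -0.001]
force: [-0.3, 0.2, 0.8]
opening: 0.0514
gripper_force: 0.0
```

```bash
python3 - <<'E'
from h import *
plan((.6475,-.1235,.1857,-79.9))
E
```

```text
turn 0.0002 in 1 | shift total [-0.001  0.006  0.011] rows 1 each [-0.001  0.006  0.011]
```

Emit:
{"op": "move_arm", "data": {"rows": [[[0,0,0],[0,0,0]],[[0,0,0],[0,0,0]],[[0,0,0],[0,0,0]],[[0,0,0],[0,0,0]],[[0,0,0],[0,0,0]],[[0,0,0],[0,0,0]]], "fingers": 1, "squeeze": 40}}

```text
t: 17.75
eef_pos: [0.6477, -0.1233, 0.1861]
tcp_rot: [0.767, -0.642, 0.0, -0.0]
force: [-1.2, 0.8, 5.2]
opening: 0.0135
gripper_force: 42.4
```

Emit:
{"op": "move_arm", "data": {"rows": [[[-0.02,0,0],[0,0,0]],[[-0.05,0,0],[0,0,0]],[[-0.07,0,0],[0,0,0]],[[-0.07,0,0],[0,0,0]],[[-0.07,0,0],[0,0,0]],[[-0.07,0,0],[0,0,0]],[[-0.07,0,0],[0,0,0]],[[-0.07,0,0],[0,0,0]],[[-0.06,0,0],[0,0,0]],[[-0.04,0,0],[0,0,0]],[[-0.01,0,0],[0,0,0]],[[0,0,0],[0,0,0]]]}}

```text
t: 19.25
eef_pos: [0.6377, -0.0654, 0.1862]
tcp_rot: [0.767, -0.642, 0.001, -0.0]
force: [0.8, -5.8, 5.1]
opening: 0.0132
gripper_force: 42.2
```

```bash
python3 - <<'E'
from h import *
s=ctrl.observe(); p=s['eef_pos']; xs=np.array([-.1769,.9842]); ys=np.array([-.9842,-.1769])
print(s['t'],p,yaw(),s['force'],s['opening'],'x',p[:2]@xs+.105+.0098,'lat',p[:2]@ys)
c=cap('top','t6.png')
for n in ['scene']:
    c=cap(n,'s6.png'); print(ctrl.place_of(n,'tray')[:1],ctrl.place_of(n,'diffuser')[:1])
E
```

```text
19.25 [ 0.63766654 -0.06540043  0.18622795] -79.81136019138061 [ 0.75664993 -5.76698587  5.13136738] 0.013236386163551207 x -0.062370312147782006 lat -0.6160220679817491
[{'position': [0.035, 0.1249, 1.1729], 'confidence': 0.93}] []
```

View pics/s6.png

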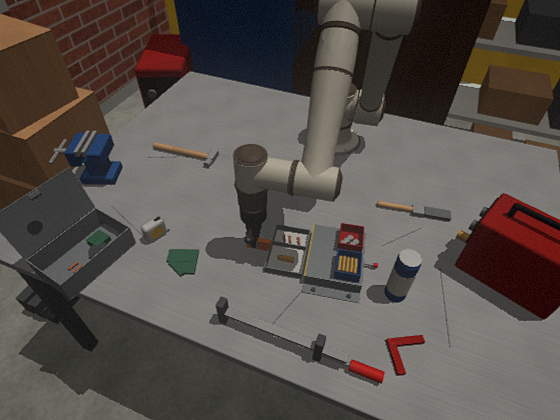

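Scene: the tray is at the shelf mouth (290,250) with the diffuser still at (287,258). Sliding friction is about 6 N. Continuing to just short of the buffer.

Emit:
{"op": "move_arm", "data": {"rows": [[[-0.03,0,0],[0,0,0]],[[-0.06,0,0],[0,0,0]],[[-0.07,0,0],[0,0,0]],[[-0.07,0,0],[0,0,0]],[[-0.07,0,0],[0,0,0]],[[-0.07,0,0],[0,0,0]],[[-0.07,0,0],[0,0,0]],[[-0.07,0,0],[0,0,0]],[[-0.06,0,0],[0,0,0]],[[-0.05,0,0],[0,0,0]],[[-0.03,0,0],[0,0,0]],[[0,0,0],[0,0,0]]]}}

```text
t: 20.95
eef_pos: [0.6261, -0.0012, 0.1862]
tcp_rot: [0.767, -0.642, 0.001, -0.0]
force: [1.2, -5.4, 6.2]
opening: 0.0138
gripper_force: 42.3
```

Emit:
{"op": "move_arm", "data": {"rows": [[[-0.02,0,0],[0,0,0]],[[-0.02,0,0],[0,0,0]],[[-0.02,0,0],[0,0,0]],[[-0.02,0,0],[0,0,0]],[[-0.02,0,0],[0,0,0]],[[-0.02,0,0],[0,0,0]]]}}

```text
t: 21.7
eef_pos: [0.6241, 0.0101, 0.1862]
tcp_rot: [0.767, -0.642, 0.001, 0.0]
force: [1.2, -6.9, 5.3]
opening: 0.0133
gripper_force: 42.3
```

Emit:
{"op": "move_arm", "data": {"rows": [[[-0.015,0,0],[0,0,0]],[[-0.015,0,0],[0,0,0]],[[-0.015,0,0],[0,0,0]],[[-0.015,0,0],[0,0,0]]]}}

```text
t: 22.2
eef_pos: [0.623, 0.016, 0.1862]
tcp_rot: [0.767, -0.642, 0.001, 0.0]
force: [0.8, -7.1, 5.1]
opening: 0.0133
gripper_force: 42.3
```

Emit:
{"op": "move_arm", "data": {"rows": [[[-0.015,0,0],[0,0,0]],[[-0.015,0,0],[0,0,0]],[[-0.015,0,0],[0,0,0]]]}}

```text
t: 22.58
eef_pos: [0.6222, 0.0204, 0.1862]
tcp_rot: [0.767, -0.642, 0.001, 0.0]
force: [0.7, -6.4, 4.8]
opening: 0.0132
gripper_force: 42.3
```

Emit:
{"op": "move_arm", "data": {"rows": [[[-0.015,0,0],[0,0,0]],[[-0.015,0,0],[0,0,0]],[[-0.015,0,0],[0,0,0]]]}}

```text
t: 22.95
eef_pos: [0.6215, 0.0245, 0.1862]
tcp_rot: [0.767, -0.642, 0.001, 0.0]
force: [2.7, -13.1, 4.5]
opening: 0.0136
gripper_force: 42.1
```

Emit:
{"op": "move_arm", "data": {"rows": [[[-0.01,0,0],[0,0,0]],[[-0.01,0,0],[0,0,0]],[[-0.01,0,0],[0,0,0]]]}}

```text
t: 23.32
eef_pos: [0.6212, 0.0265, 0.1862]
tcp_rot: [0.767, -0.642, 0.002, 0.001]
force: [3.2, -13.6, 4.9]
opening: 0.013
gripper_force: 42.2
```

Emit:
{"op": "move_arm", "data": {"rows": [[[-0.01,0,0],[0,0,0]],[[-0.01,0,0],[0,0,0]]]}}

```text
t: 23.58
eef_pos: [0.6208, 0.0285, 0.1862]
tcp_rot: [0.767, -0.642, 0.002, 0.001]
force: [3.3, -13.3, 5.2]
opening: 0.0135
gripper_force: 42.2
```

Emit:
{"op": "move_arm", "data": {"rows": [[[-0.01,0,0],[0,0,0]],[[-0.01,0,0],[0,0,0]]]}}

```text
t: 23.82
eef_pos: [0.6204, 0.0304, 0.1862]
tcp_rot: [0.767, -0.642, 0.002, 0.001]
force: [2.6, -12.8, 4.5]
opening: 0.0133
gripper_force: 42.2
```

Emit:
{"op": "move_arm", "data": {"rows": [[[-0.01,0,0],[0,0,0]],[[-0.01,0,0],[0,0,0]]]}}

```text
t: 24.08
eef_pos: [0.6201, 0.0324, 0.1862]
tcp_rot: [0.767, -0.642, 0.002, 0.001]
force: [2.6, -12.9, 4.3]
opening: 0.0132
gripper_force: 42.2
```

Emit:
{"op": "move_arm", "data": {"rows": [[[-0.01,0,0],[0,0,0]],[[0,0,0],[0,0,0]]]}}

```text
t: 24.32
eef_pos: [0.6199, 0.0335, 0.1862]
tcp_rot: [0.767, -0.642, 0.002, 0.001]
force: [3.0, -12.5, 4.6]
opening: 0.0132
gripper_force: 42.2
```

Emit:
{"op": "move_arm", "data": {"rows": [[[-0.01,0,0],[0,0,0]],[[0,0,0],[0,0,0]]]}}

```text
t: 24.58
eef_pos: [0.6197, 0.0344, 0.1862]
tcp_rot: [0.767, -0.642, 0.002, 0.001]
force: [3.2, -12.4, 4.1]
opening: 0.0132
gripper_force: 42.2
```

Emit:
{"op": "move_arm", "data": {"rows": [[[-0.01,0,0],[0,0,0]],[[0,0,0],[0,0,0]]]}}

```text
t: 24.82
eef_pos: [0.6196, 0.035, 0.1862]
tcp_rot: [0.767, -0.642, 0.002, 0.001]
force: [4.0, -14.8, 5.6]
opening: 0.0134
gripper_force: 42.1
```

Emit:
{"op": "move_arm", "data": {"rows": [[[-0.006,0,0],[0,0,0]],[[0,0,0],[0,0,0]]]}}

```text
t: 25.08
eef_pos: [0.6196, 0.0351, 0.1862]
tcp_rot: [0.767, -0.642, 0.002, 0.001]
force: [3.8, -16.6, 4.1]
opening: 0.0132
gripper_force: 42.1
```

Emit:
{"op": "move_arm", "data": {"rows": [[[-0.008,0,0],[0,0,0]],[[0,0,0],[0,0,0]]]}}

```text
t: 25.32
eef_pos: [0.6196, 0.0355, 0.1862]
tcp_rot: [0.767, -0.642, 0.002, 0.001]
force: [4.5, -17.4, 3.8]
opening: 0.0134
gripper_force: 42.1
```

Emit:
{"op": "move_arm", "data": {"rows": [[[-0.012,0,0],[0,0,0]],[[0,0,0],[0,0,0]]]}}

```text
t: 25.58
eef_pos: [0.6195, 0.036, 0.1862]
tcp_rot: [0.767, -0.642, 0.002, 0.002]
force: [5.9, -21.9, 4.3]
opening: 0.0138
gripper_force: 42.0
```

Emit:
{"op": "move_arm", "data": {"rows": [[[0,0,0],[0,0,0]],[[0,0,0],[0,0,0]],[[0,0,0],[0,0,0]],[[0,0,0],[0,0,0]],[[0,0,0],[0,0,0]]]}}

```text
t: 26.2
eef_pos: [0.6195, 0.036, 0.1862]
tcp_rot: [0.767, -0.642, 0.002, 0.002]
force: [6.4, -22.3, 2.8]
opening: 0.0134
gripper_force: 42.0
```

Emit:
{"op": "move_arm", "data": {"rows": [[[0.01,0,0],[0,0,0]],[[0,0,0],[0,0,0]],[[0,0,0],[0,0,0]],[[0,0,0],[0,0,0]],[[0,0,-0.1],[0,0,0]],[[0,0,-0.3],[0,0,0]],[[0,0,-0.5],[0,0,0]],[[0.5,0,-0.3],[0,0,0]],[[0.5,0,-0.3],[0,0,0]],[[0,0,0],[0,0,0]],[[0,0,0],[0,0,0]]], "fingers": 0.4}}

```text
t: 27.58
eef_pos: [0.6354, -0.0587, 0.3352]
tcp_rot: [0.767, -0.642, -0.0, -0.0]
force: [-0.4, 0.2, -1.2]
opening: 0.0515
gripper_force: 0.0
```

```bash
python3 - <<'E'
from h import *
s=ctrl.observe(); print(s['t'],s['eef_pos'],s['opening'],s['gripper_force'])
c=cap('scene','s7.png'); f=fin(c,.629,.04); print('scene fin',f)
c=cap('top'); print('top fin',fin(c,.629,.04))
E
python3 -c "
import cv2;i=cv2.imread('pics/s7.png')[170:330,180:440];cv2.imwrite('pics/s7c.png',cv2.resize(i,None,fx=3,fy=3))"
```

```text
27.575 [ 0.63544372 -0.05867182  0.33517031] 0.05145915477014739 0.0
scene fin (np.int64(112), ((619.8623046875, 45.283111572265625), (17.615215301513672, 70.37689971923828), 9.65035343170166))
top fin (np.int64(84), ((616.2376098632812, 42.949649810791016), (14.148139953613281, 73.38375854492188), 10.0689115524292))
```

View pics/s7c.png

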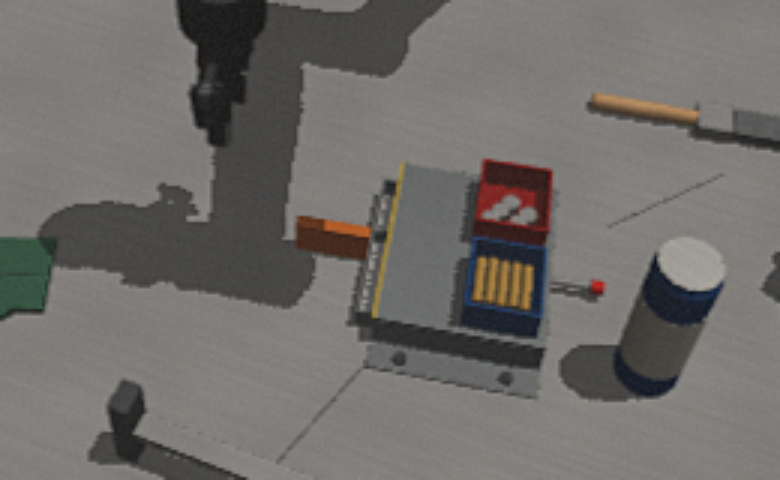

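The tray is under the canopy with its fin at (335,235) sticking out square, the red rod is pushed out at (597,288), and the gripper is clear. The tray's x is about 0.037 m, past the 0.024 m needed. Handing in.

```bash
python3 -c "
from workcell import ctrl
print(ctrl.sign_off())"
```

```text
the job is handed in; nothing more can be done
None
```

I handed the job in at about 27.6 s, with no verdict returned: the diffuser went flat into the empty compartment, and the tray is under the shelf, pressed home at an estimated 16 N and released, its origin about 37 mm inside.

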